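Turn the stationery carousel until the tape faces front

TASK

Turn the stationery carousel, gently, by pushing with the fingers at its rim, where it has studs for that, until the roll of tape stands squarely at the front, in line with the tongue of the foot, and leave it at rest there. Do not touch, lift or tip the four things standing in the carousel's pockets, and leave the mug, stapler and hole punch where they are.

Things in the scene. Friction and masses are not known exactly. Their poses are not given: they have to be found in the camera images.
- stand: fixed black round foot of the desk organiser, radius 105 mm, 18 mm high, under the turntable. Origin on the turntable's axis, on the table; z up. Its own -x direction is the FRONT: a flat tongue 50 mm wide, 14 mm high, sticks out there to 180 mm from the axis, 50 mm beyond the turntable's edge. The front looks roughly towards the robot, up to 0.7 rad either way.
- turntable: plain white disc, radius 130 mm, 22 to 34 mm above the table. Origin on its axis, on the table; z up. It turns freely either way (6.2 rad at most) with a slight drag (under 1 N at a stud) and stays where it is left. On it: a low hub cap, four round pockets (collars 8 mm high, inner radius 31 mm, centred 62 mm from the axis, 90 degrees apart), one thing loose in each, and four studs on the rim.
- stud_a (a point): centre of the top of a finger stud: an upright white pin 14 mm in diameter, 30 mm tall (from 34 to 64 mm above the table), fixed to the turntable's rim 118 mm from the axis, halfway between two pockets. All four studs are alike and 90 degrees apart; push one sideways to turn the turntable.
- stud_b (a point): centre of the top of a finger stud: an upright white pin 14 mm in diameter, 30 mm tall (from 34 to 64 mm above the table), fixed to the turntable's rim 118 mm from the axis, halfway between two pockets. All four studs are alike and 90 degrees apart; push one sideways to turn the turntable.
- stud_c (a point): centre of the top of a finger stud: an upright white pin 14 mm in diameter, 30 mm tall (from 34 to 64 mm above the table), fixed to the turntable's rim 118 mm from the axis, halfway between two pockets. All four studs are alike and 90 degrees apart; push one sideways to turn the turntable.
- stud_d (a point): centre of the top of a finger stud: an upright white pin 14 mm in diameter, 30 mm tall (from 34 to 64 mm above the table), fixed to the turntable's rim 118 mm from the axis, halfway between two pockets. All four studs are alike and 90 degrees apart; push one sideways to turn the turntable.
- tape: roll of brown parcel tape lying flat in one of the pockets: ring 58 mm outside, 38 mm hole, 24 mm high, with about 2 mm of play in its pocket. Origin at the centre of its underside, z up. This is the thing to bring to the front.
- jar: low glass jar with a metal cap, 54 mm in diameter, 50 mm high, in another pocket. Origin at the centre of its underside.
- stamp: dark wooden rubber stamp with a round foot 50 mm in diameter and a knob, 53 mm high, in another pocket. Origin at the centre of its underside.
- notes: block of note paper, 40 x 40 x 28 mm high, in the pocket that starts nearest the front (the other three things start over 55 degrees away from it). Origin at the centre of its underside.
- mug: white mug, 80 mm in diameter, 90 mm high, standing loose on the table to the robot's left of the organiser. Origin at the centre of its underside.
- stapler: black stapler, 130 x 36 x 39 mm high, lying loose on the table to the right. Origin at the centre of its underside, x along its length.
- punch: dark two-hole paper punch, 75 x 100 x 57 mm high, loose on the table to the right. Origin at the centre of its underside.
Things that resemble listed ones, but are neither listed nor needed, are in the scene too. There is more than one size of the tape; the one meant has the size given above.

How it is judged:
On the way:
1. the fingers push the turntable (contact force between the fingers and turntable above 0.2 N), for 0.05 s.
At the end, for the whole second after the job is handed in: The tape lies in its pocket, its centre within 12 mm (about 11 degrees) of the line from the axis along the middle of the tongue, on the tongue's side; the turntable is at rest; all four things stand upright in their pockets; mug, stapler and punch are within 15 mm of their starts (y of tape in the frame of stand between -0.012 and 0.012 m and x of tape in the frame of stand between -0.075 and -0.05 m and height (world z) of each of tape, jar, stamp, notes below 0.04 m and angle between each of tape, jar, stamp, notes's own z axis and vertical below 0.15 rad and horizontal distance between each of tape, jar, stamp, notes and stand below 0.072 m and distance of each of mug, stapler, punch from where it was at the start of the episode below 0.015 m and angular speed of turntable below 0.05 rad/s and linear speed of tape below 0.02 m/s); the robot touches nothing.
It fails at once if the robot touches a thing standing in the carousel (contact force between any of the fingers, the arm and tape above 0.5 N or contact force between any of the fingers, the arm and jar above 0.5 N or contact force between any of the fingers, the arm and stamp above 0.5 N or contact force between any of the fingers, the arm and notes above 0.5 N).
It fails at once if a thing in the carousel is lifted out of its pocket or tipped (height (world z) of any of tape, jar, stamp, notes above 0.044 m or angle between any of tape, jar, stamp, notes's own z axis and vertical above 0.35 rad).
It fails at once if the mug, stapler or hole punch is moved by more than 15 mm (distance of any of mug, stapler, punch from where it was at the start of the episode above 0.015 m).
It fails at once if the turntable is spun faster than 3 rad/s (angular speed of turntable above 3 rad/s).
It also fails if it takes over 48 s, if anything falls off the work surface, if the arm or the gripper's body presses on something with over 40 N, if the wrist force passes 120 N, or if a joint passes its speed limit or range.

ROBOT

A 6-joint arm with a two-finger parallel gripper is mounted at the origin on the work surface. World frame = base frame: x ahead of the robot, y to its left, z up, the work surface at z = 0. Lengths are in m, angles in rad, forces in N, time in s.
With the tool pointing down it reaches from about 0.25 to 0.775 m from the base axis. Payload 4 kg.
Tool frame: the origin (TCP) lies at the very end of the fingers, on their centre line; the grasp point (between the pads) lies 19 mm behind it; z points along the fingers, x is the direction in which the jaws open and shut, and the axes are right-handed (so a half turn about z gives the same grasp; the last joint's range is limited). The gripper opens to 94 mm and grips with 3 to 60 N. Pads are 16 mm wide; open, the fingers measure 119 mm over their backs; the gripper's body (75 mm by 177 mm) begins 78 mm behind the grasp point.
Start: joints at [-1.289, 0.087, 1.371, -0, 1.684, -0.103], TCP at [0.206, -0.51, 0.206] pointing down, gripper open.
Joint ranges: [-3.1, 3.1], [-0.76, 2.03], [0.27, 2.55], [-1.08, 4.22], [0.17, 2.65], [-2.57, 2.57]. Speed limits (rad/s): [2.79, 2.79, 3.14, 3.14, 3.14, 3.14].

INTERFACE

Orientations are given as [roll, pitch, yaw] about the fixed x, y, z axes, in that order (R = Rz(yaw) Ry(pitch) Rx(roll)).
In Python, from bench import robot, cams, ticket gives the robot as it stands.
- The arm moves only by the tool jog_arm, never from a script. Its argument "series" is a list of rows, each an object of numbers: "x", "y", "z": the shift along the tool's x, y, z in m; "rx", "ry", "rz": the turn, a rotation vector about the tool's x, y, z in degrees. A call has 1 to 12 rows; each row shifts and turns the pose as measured when the row begins, along the tool's axes as they then stand; what a row does not reach is not made up. A row lasts 1/12 s, in which the tool goes at most 41.7 mm and 7.16 degrees, less where a joint would pass 70% of its speed; a pose out of reach is approached as far as the arm can. A call with a gripper value outside its range is refused whole. "claw" is the opening, from 0 (shut) to 1 (fully open), set as the call begins (left out, the last holds). The fingers move at their own pace and stop on an object; the grip force is fixed at half the most. Time passes only in rows, so rows that do not move let the fingers close. It gives the time, the measured TCP pose, the force and the opening at its end, in the units of the state.
- robot.get_obs(): the state, without advancing time (a new reading comes with each control period).
- cams.snapshot(name): name is "scene" or "top" or "wrist"; returns a dict with "img" (480x640x3 uint8, red, green, blue), "mtx" (3x3 intrinsics, pixels), "origin" and "attitude" of the camera in the world. Camera axes: x right, y down, z forward; pixel columns grow to the right and rows downward; lengths in m; the calibration is good to about 2 mm. A picture is of the moment at which its call begins. There is no depth.
- ticket.close_job(): hands the job in, once; it reports no verdict.
Trained networks look in a picture, given as the dict that the camera call returned (one of the last four; its "shot" number tells which), for a name from the list of things; names that differ only in an ending like _2 or _b are one class to them, and where a whole thing is asked for, a point or a joint stands for the part that bears it (a point fixed in the world has none). Each returns a list of dicts, best first, with "p" (0 to 1); they miss things now and then, are a little off and sometimes report something else, mostly with a low value. They report only what shows in the picture. A call takes as long as a camera call. They do not tell look-alikes from the thing itself.
- cams.look_for(thing, picture): "bbox" ([left, top, width, height] in pixels, round what is visible of it).
The state is a dict: "time": time; "joint_positions": joint angles; "qvel": joint speeds; "joint_torque": joint torques, N m; "tool_pos": TCP position; "ee_rot": TCP orientation; "wrist_force": force on the tool from outside, world axes, zero at the start; "wrist_torque": the same for the moment, N m; "width": finger opening in m.
Only numpy, scipy, OpenCV 4.12 (cv2) and the standard library are available. Lean on these libraries where they do the work, as an engineer would, in place of code of your own. Each camera call takes 0.05 s, during which the arm holds its last target.

## Working session

There is one attempt and no reset: what is moved stays moved. The work goes in short steps, Python scripts to look and compute and a tool call to move; the robot and the scene stay as the last step left them, time stands still between calls to the robot, and variables do not carry over. Pictures are saved under pics/ and viewed, and the job is handed in when it is done.

Besides the shell and the picture viewer there is one more tool, called as name([rows], argument=value, ...), one row to a line, values as JSON. jog_arm: Moves the arm, as the interface text tells. Its arguments: {"type":"object","properties":{"series":{"type":"array","items":{"type":"object","properties":{"x":{"type":"number"},"y":{"type":"number"},"z":{"type":"number"},"rx":{"type":"number"},"ry":{"type":"number"},"rz":{"type":"number"}}}},"claw":{"type":"number"}},"required":["series"]}

```bash
mkdir -p pics; ls
cat > h.py <<'E'
import numpy as np, cv2
from bench import robot, cams, ticket
def snap(n,f=None):
    s=cams.snapshot(n)
    if f: cv2.imwrite('pics/'+f,s['img'][:,:,::-1])
    return s
def RT(s):
    a=np.array(s['attitude'],float)
    if a.shape==(3,3): R=a
    else:
        from scipy.spatial.transform import Rotation as Ro
        R=Ro.from_euler('xyz',a).as_matrix() if a.size==3 else Ro.from_quat(a).as_matrix()
    return R,np.array(s['origin'],float)
def px2w(s,u,v,z):
    R,o=RT(s); d=R@np.linalg.solve(np.array(s['mtx']),[u,v,1.]); return o+d*(z-o[2])/d[2]
def w2px(s,p):
    R,o=RT(s); c=np.array(s['mtx'])@(R.T@(np.array(p)-o)); return c[:2]/c[2]
E
python3 - <<'E'
from h import *
for n in ('top','scene'):
    s=snap(n,n+'0.png'); print(n,s['origin'],s['attitude'],s['mtx'])
    for t in ('tape','jar','stamp','notes','stand','turntable','stud_a','mug','stapler','punch'):
        try: print(t,[([round(x) for x in d['bbox']],round(d['p'],2)) for d in cams.look_for(t,s)][:5])
        except Exception as e: print(t,e)
print(robot.get_obs())
E
```

```text
pics
top [ 0.41716    -0.00871012  1.25739669] [-3.05562352  0.01115164 -1.5976992 ] [[583.30095911   0.         330.76411499]
 [  0.         583.30095911 241.52588583]
 [  0.           0.           1.        ]]
tape [([253, 212, 33, 33], 0.86), ([384, 229, 32, 28], 0.58)]
jar []
stamp [([360, 182, 26, 21], 0.68), ([140, 228, 53, 51], 0.54), ([331, 263, 32, 31], 0.36)]
notes [([346, 218, 26, 27], 0.72)]
stand [([332, 261, 26, 34], 0.84)]
turntable [([324, 158, 123, 119], 0.55)]
stud_a [([328, 157, 117, 121], 0.97)]
mug [([142, 229, 52, 48], 0.78), ([329, 158, 116, 122], 0.3)]
stapler [([478, 224, 38, 59], 0.85)]
punch [([475, 143, 59, 50], 0.68), ([327, 154, 121, 123], 0.24)]
scene [0.85453015 0.62945496 0.67253588] [-2.27920367 -0.01545759  2.62869742] [[455.52912789   0.         326.46628742]
 [  0.         455.52912789 239.49135884]
 [  0.           0.           1.        ]]
tape [([342, 176, 26, 25], 0.97), ([308, 282, 42, 41], 0.81), ([274, 197, 29, 22], 0.8), ([210, 184, 120, 85], 0.49)]
jar [([238, 194, 22, 30], 0.74), ([278, 222, 24, 20], 0.43)]
stamp [([239, 222, 23, 28], 0.
[... 282 characters left out ...]
)]
{'time': 1.1, 'joint_positions': array([-1.28905871e+00,  8.72050035e-02,  1.37071077e+00, -9.43378327e-07,
        1.68357892e+00, -1.03118970e-01]), 'qvel': array([-3.16271176e-04,  7.67859785e-04, -2.21676636e-04, -2.81122531e-04,
       -1.56475543e-05,  7.40346756e-04]), 'joint_torque': array([ 8.42202935e-04, -3.40053356e+01, -3.02601099e+01,  7.20570982e-02,
        2.37424794e-02, -2.68881280e-05]), 'tool_pos': array([ 0.20647626, -0.50979559,  0.20549767]), 'ee_rot': array([ 3.14158164e+00, -9.73410669e-05, -1.18593984e+00]), 'wrist_force': array([-0.28158974,  0.94223906, -0.01141876]), 'wrist_torque': array([ 0.0147518 ,  0.00349632, -0.0079449 ]), 'width': 0.09408276257724127}
```

Run:
```python
import cv2
a=cv2.imread('pics/top0.png');cv2.imwrite('pics/top0c.png',cv2.resize(a[130:310,280:480],None,fx=3.3,fy=3.3,interpolation=cv2.INTER_CUBIC))
```

```text
(no output)
```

View pics/top0.png

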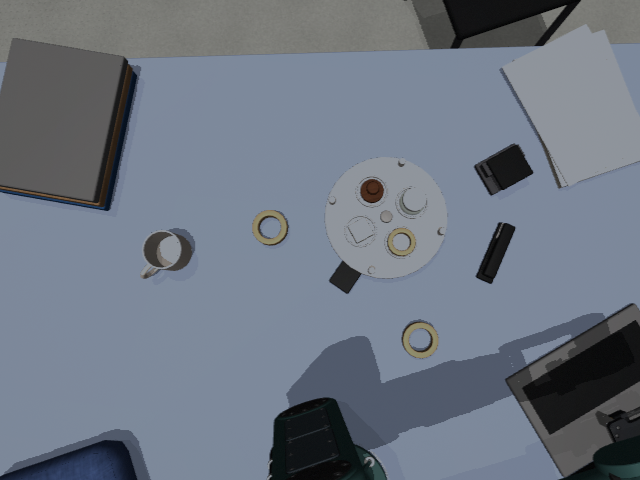

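View pics/scene0.png

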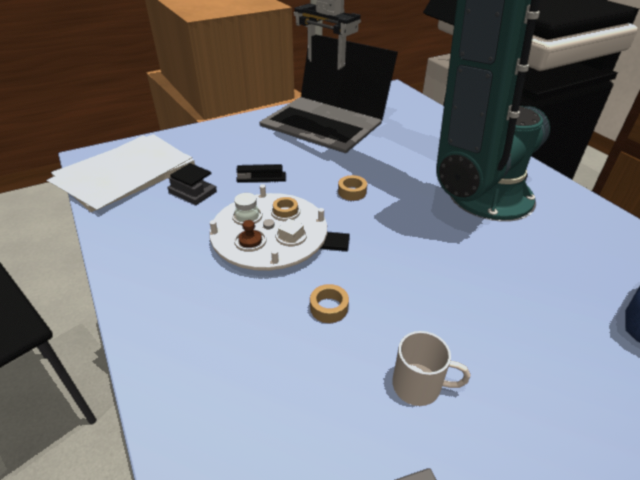

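View pics/top0c.png

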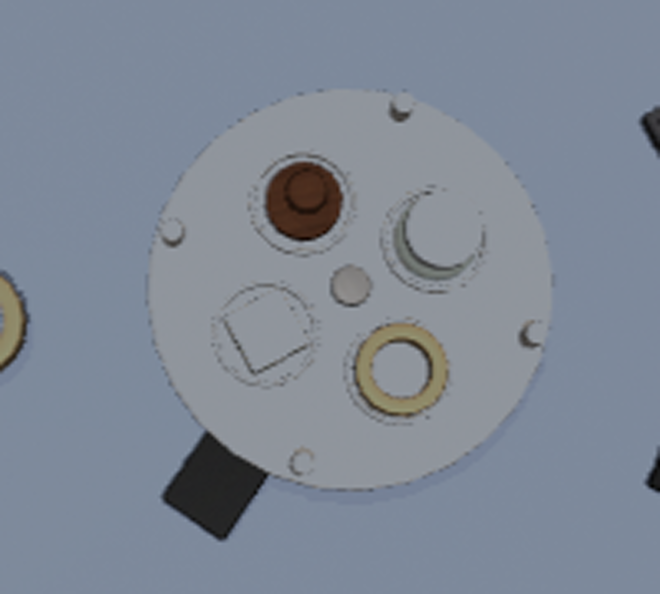

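The carousel sits at about (387,217) in the top image, with its tongue at (345,277). The target tape is in the lower-right pocket at (401,242), and the two loose rolls at (270,227) and (420,340) are decoys. Next I'll compute the geometry.

```bash
cat > meas.py <<'E'
from h import *
def disc(s,show=None):
    img=s['img']
E
python3 - <<'E'
from h import *
s=snap('top')
c=lambda u,v:(u/3.3+280-.35,v/3.3+130-.35)
f=lambda u,v,z:px2w(s,*c(u,v),z)[:2]
st=np.array([f(404,100,.064),f(171,230,.064),f(302,460,.064),f(534,331,.064)]);print('studs',st.round(4))
ax=st.mean(0);print('axis',ax, np.linalg.norm(st-ax,axis=1),np.degrees(np.arctan2(*(st-ax).T[::-1])))
print('rim ctr',f(350,289,.034))
t=f(401,369,.058);print('tape',t,np.linalg.norm(t-ax),np.degrees(np.arctan2(*(t-ax)[::-1])))
q=np.array([f(163,495,.014),f(222,540,.014)]);m=q.mean(0);print('tongue',q,np.linalg.norm(q[0]-q[1]),np.linalg.norm(m-ax),np.degrees(np.arctan2(*(m-ax)[::-1])))
e=q[1]-q[0];n=np.array([e[1],-e[0]]);print('normal angle',np.degrees(np.arctan2(n[1],n[0])))
n=f(268,335,.034);print('notes',np.degrees(np.arctan2(*(n-ax)[::-1])))
for nme,z,u,v in(('stapler',.039,496,252),('punch',.057,503,168),('mug',0.09,167,252)): print(nme,px2w(s,u,v,z))
E
```

```text
studs [[ 0.6861 -0.1507]
 [ 0.6077 -0.002 ]
 [ 0.4616 -0.0792]
 [ 0.5378 -0.226 ]]
axis [ 0.57332648 -0.11447375] [0.11846486 0.11764202 0.1171564  0.11702931] [ -17.81826122   72.98582614  162.47596867 -107.65134923]
rim ctr [ 0.57115839 -0.1152264 ]
tape [ 0.51693094 -0.14318684] 0.06328426901150348 -153.01763660618283
tongue [[ 0.44336996  0.00811779]
 [ 0.41345863 -0.02905503]] 0.04771274443058464 0.1783721030891496 144.33256488857032
normal angle 141.17790345903384
notes 119.92273630968232
stapler [ 0.49095932 -0.34206766  0.039     ]
punch [ 0.66450306 -0.36062241  0.057     ]
mug [0.50612341 0.33157166 0.09      ]
```

jog_arm([
  {"x":-0.02,"y":-0.0266},
  {"x":-0.02,"y":-0.0266},
  {"x":-0.02,"y":-0.0266},
  {"x":-0.02,"y":-0.0266},
  {"x":-0.02,"y":-0.0266},
  {"x":-0.02,"y":-0.0266},
  {"x":-0.02,"y":-0.0266},
  {"x":-0.02,"y":-0.0266},
  {"x":-0.02,"y":-0.0266},
  {"x":-0.02,"y":-0.0266},
  {"x":-0.02,"y":-0.0266},
  {"x":-0.02,"y":-0.0266},
], claw=0.34)

```text
invalid input
```

jog_arm([
  {"rz":-7},
  {"rz":-7},
  {"rz":-7},
  {"rz":-7},
  {"rz":-7},
  {"rz":-7},
  {"rz":-7},
  {"rz":-7},
  {"rz":-7},
  {"rz":-7},
  {"rz":-7},
  {"rz":-7},
])

```text
invalid input
```

jog_arm([
  {"rz":-7},
  {"rz":-7},
  {"rz":-7},
  {"rz":-7},
  {"rz":-7},
  {"rz":-7},
  {"rz":-7},
  {"rz":-7},
  {},
])

```text
invalid input
```

jog_arm([
  {"x":-0.02,"y":-0.0266,"z":0,"rx":0,"ry":0,"rz":0},
  {"x":-0.02,"y":-0.0266,"z":0,"rx":0,"ry":0,"rz":0},
], claw=0.34)

```text
time: 1.32
tool_pos: [0.2386, -0.4556, 0.2041]
ee_rot: [3.14, 0.0, -1.194]
wrist_force: [0.7, 0.8, -0.0]
width: 0.084
```

jog_arm([
  {"x":-0.02,"y":-0.0266,"z":0,"rx":0,"ry":0,"rz":0},
  {"x":-0.02,"y":-0.0266,"z":0,"rx":0,"ry":0,"rz":0},
  {"x":-0.02,"y":-0.0266,"z":0,"rx":0,"ry":0,"rz":0},
  {"x":-0.02,"y":-0.0266,"z":0,"rx":0,"ry":0,"rz":0},
  {"x":-0.02,"y":-0.0266,"z":0,"rx":0,"ry":0,"rz":0},
  {"x":-0.02,"y":-0.0266,"z":0,"rx":0,"ry":0,"rz":0},
  {"x":-0.02,"y":-0.0266,"z":0,"rx":0,"ry":0,"rz":0},
  {"x":-0.02,"y":-0.0266,"z":0,"rx":0,"ry":0,"rz":0},
  {"x":-0.02,"y":-0.0266,"z":0,"rx":0,"ry":0,"rz":0},
  {"x":-0.02,"y":-0.0266,"z":0,"rx":0,"ry":0,"rz":0},
])

```text
time: 2.15
tool_pos: [0.4181, -0.1593, 0.2045]
ee_rot: [-3.141, -0.004, -1.201]
wrist_force: [0.8, 0.5, 0.9]
width: 0.032
```

jog_arm([
  {"x":0,"y":0,"z":0,"rx":0,"ry":0,"rz":-7},
  {"x":0,"y":0,"z":0,"rx":0,"ry":0,"rz":-7},
  {"x":0,"y":0,"z":0,"rx":0,"ry":0,"rz":-7},
  {"x":0,"y":0,"z":0,"rx":0,"ry":0,"rz":-7},
  {"x":0,"y":0,"z":0,"rx":0,"ry":0,"rz":-7},
  {"x":0,"y":0,"z":0,"rx":0,"ry":0,"rz":-7},
  {"x":0,"y":0,"z":0,"rx":0,"ry":0,"rz":-7},
  {"x":0,"y":0,"z":0,"rx":0,"ry":0,"rz":-7},
  {"x":0,"y":0,"z":0,"rx":0,"ry":0,"rz":-7},
  {"x":0,"y":0,"z":0,"rx":0,"ry":0,"rz":-7},
  {"x":0,"y":0,"z":0,"rx":0,"ry":0,"rz":-7},
  {"x":0,"y":0,"z":0,"rx":0,"ry":0,"rz":-7},
])

```text
time: 3.15
tool_pos: [0.4221, -0.15, 0.2059]
ee_rot: [3.138, -0.006, 0.302]
wrist_force: [-0.5, 0.5, 0.3]
width: 0.0319
```

jog_arm([
  {"x":0,"y":0,"z":0,"rx":0,"ry":0,"rz":-7},
  {"x":0,"y":0,"z":0,"rx":0,"ry":0,"rz":-7},
  {"x":0,"y":0,"z":0,"rx":0,"ry":0,"rz":-7},
  {"x":0,"y":0,"z":0,"rx":0,"ry":0,"rz":-7},
  {"x":0,"y":0,"z":0,"rx":0,"ry":0,"rz":-7},
  {"x":0,"y":0,"z":0,"rx":0,"ry":0,"rz":-7},
  {"x":0,"y":0,"z":0,"rx":0,"ry":0,"rz":-7},
  {"x":0,"y":0,"z":0,"rx":0,"ry":0,"rz":-7},
  {"x":0,"y":0,"z":0,"rx":0,"ry":0,"rz":0},
])

```text
time: 3.9
tool_pos: [0.4219, -0.1499, 0.2068]
ee_rot: [3.133, 0.0, 1.304]
wrist_force: [-0.2, -0.1, 0.3]
width: 0.0321
```

jog_arm([
  {"x":0.02,"y":0.0046,"z":0.02,"rx":0,"ry":0,"rz":0},
  {"x":0.02,"y":0.0046,"z":0.02,"rx":0,"ry":0,"rz":0},
  {"x":0.02,"y":0.0046,"z":0.02,"rx":0,"ry":0,"rz":0},
  {"x":0.02,"y":0.0046,"z":0.02,"rx":0,"ry":0,"rz":0},
  {"x":0,"y":0,"z":0.01,"rx":0,"ry":0,"rz":2},
  {"x":0,"y":0,"z":0,"rx":0,"ry":0,"rz":0},
])

```text
time: 4.4
tool_pos: [0.4653, -0.0769, 0.1163]
ee_rot: [3.125, 0.001, 1.245]
wrist_force: [-0.4, 0.1, 0.4]
width: 0.0318
```

Run:
```python
from h import *
s=snap('wrist','w1.png'); t=snap('top','t1.png')
o=robot.get_obs();print(o['time'],o['tool_pos'],o['ee_rot'],o['joint_positions'])
print('tcp px',w2px(s,o['tool_pos']),'stud pred',w2px(s,[.460,-.0792,.064]))
```

```text
4.5 [ 0.46621742 -0.07782016  0.11854922] [3.12151157e+00 1.02810803e-03 1.24673654e+00] [-0.28405999 -0.06749     1.70026644 -0.00183622  1.48879242 -1.53067477]
tcp px [319.56439633 306.0584405 ] stud pred [314.30334521 258.44966961]
```

View pics/w1.png

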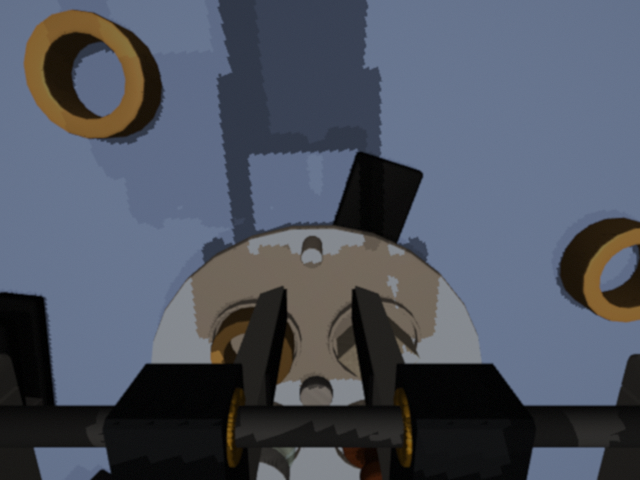

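The wrist image shows the front stud at (312,258), which matches the prediction of (314,258). I'll level the tool, shift it slightly outwards and descend around the stud.

jog_arm([
  {"x":-0.003,"y":-0.0075,"z":0.01,"rx":1.15,"ry":0,"rz":-1},
  {"x":0,"y":0,"z":0,"rx":0,"ry":0,"rz":0},
])

```text
time: 4.67
tool_pos: [0.4587, -0.0794, 0.11]
ee_rot: [3.139, 0.002, 1.264]
wrist_force: [-0.3, 0.3, 0.2]
width: 0.0323
```

jog_arm([
  {"x":0,"y":0,"z":0.015,"rx":0,"ry":0,"rz":0},
  {"x":0,"y":0,"z":0.015,"rx":0,"ry":0,"rz":0},
  {"x":0,"y":0,"z":0.013,"rx":0,"ry":0,"rz":0},
  {"x":0,"y":0,"z":0.01,"rx":0,"ry":0,"rz":0},
  {"x":0,"y":0,"z":0.008,"rx":0,"ry":0,"rz":0},
  {"x":0,"y":0,"z":0,"rx":0,"ry":0,"rz":0},
])

```text
time: 5.17
tool_pos: [0.4618, -0.0843, 0.0522]
ee_rot: [3.128, 0.002, 1.257]
wrist_force: [-0.1, 0.1, 0.4]
width: 0.0318
```

Run:
```python
from h import *
s=snap('wrist','w2.png')
o=robot.get_obs();print(o['time'],o['tool_pos'],o['ee_rot'],o['wrist_force'])
```

```text
5.2167 [ 0.46238976 -0.08439757  0.05310009] [3.12633408e+00 1.86413162e-03 1.25745001e+00] [ 0.05725565 -1.06374615 -0.20476234]
```

View pics/w2.png

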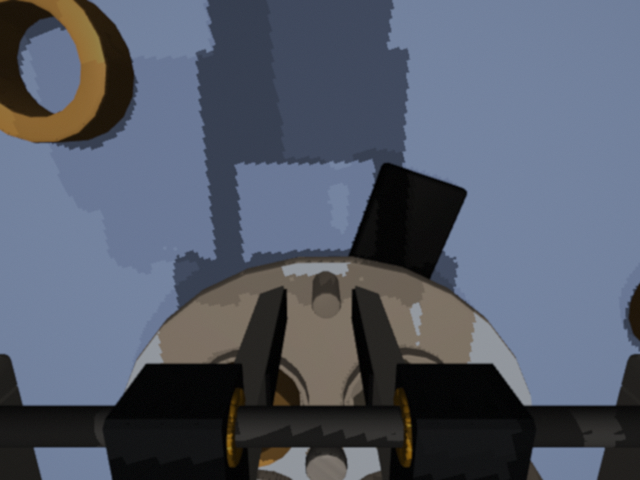

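The stud stands between the fingers at (326,295). I'll correct the radius and height, then start the arc.

jog_arm([
  {"x":0,"y":-0.005,"z":0.006,"rx":0.8,"ry":0,"rz":0},
  {"x":0.004,"y":0,"z":0,"rx":0,"ry":0,"rz":2},
  {"x":0.005,"y":0.0001,"z":0,"rx":0,"ry":0,"rz":2.4},
  {"x":0.005,"y":0.0001,"z":0,"rx":0,"ry":0,"rz":2.4},
  {"x":0.005,"y":0.0001,"z":0,"rx":0,"ry":0,"rz":2.4},
  {"x":0.005,"y":0.0001,"z":0,"rx":0,"ry":0,"rz":2.4},
])

```text
time: 5.72
tool_pos: [0.4678, -0.0623, 0.0492]
ee_rot: [3.139, 0.003, 1.044]
wrist_force: [-1.2, -0.8, -1.0]
width: 0.0319
```

jog_arm([
  {"x":0.005,"y":-0.0004,"z":0.001,"rx":0,"ry":0,"rz":1.8},
  {"x":0.005,"y":-0.0004,"z":0.001,"rx":0,"ry":0,"rz":1.8},
  {"x":0.005,"y":-0.0003,"z":0,"rx":0,"ry":0,"rz":2.2},
  {"x":0.005,"y":-0.0002,"z":0,"rx":0,"ry":0,"rz":2.2},
  {"x":0.005,"y":-0.0002,"z":0,"rx":0,"ry":0,"rz":2.2},
  {"x":0.005,"y":-0.0002,"z":0,"rx":0,"ry":0,"rz":2.2},
  {"x":0.005,"y":-0.0002,"z":0,"rx":0,"ry":0,"rz":2.2},
  {"x":0.005,"y":-0.0002,"z":0,"rx":0,"ry":0,"rz":2.2},
])

```text
time: 6.38
tool_pos: [0.491, -0.03, 0.0497]
ee_rot: [3.135, 0.007, 0.735]
wrist_force: [-1.0, -0.8, -0.2]
width: 0.0319
```

```bash
cat > st.py <<'E'
from h import *
import sys
s=snap('wrist','w_%s.png'%sys.argv[1]);t=snap('top')
a=t['img'][130:310,280:480,::-1];cv2.imwrite('pics/t_%s.png'%sys.argv[1],cv2.resize(a,None,fx=3.3,fy=3.3,interpolation=cv2.INTER_CUBIC))
o=robot.get_obs();p=o['tool_pos'][:2]-[.5725,-.1147]
print(o['time'],o['tool_pos'],np.degrees(o['ee_rot']),o['wrist_force'],'r',np.linalg.norm(p),'ang',np.degrees(np.arctan2(p[1],p[0])))
E
python3 st.py 3
```

```text
6.4833 [ 0.49151141 -0.0296239   0.04991497] [179.59770093   0.30904555  42.27234407] [ 0.50307732 -0.56700029 -0.07973728] r 0.11746103724042557 ang 133.5900090427329
```

View pics/w_3.png

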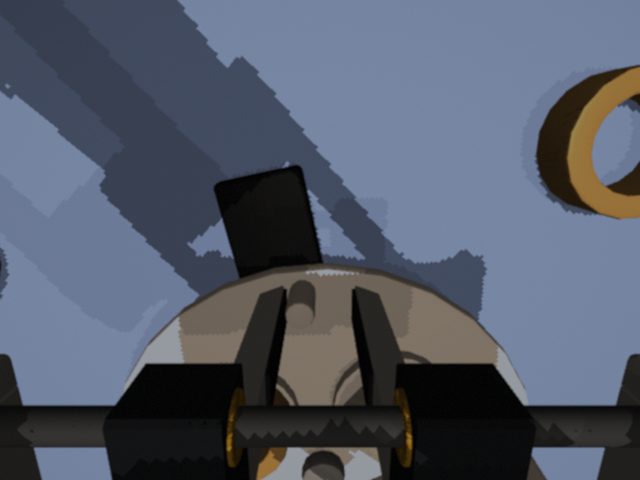

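The stud is resting on the trailing finger at (300,300) and the turntable is following. I'll continue.

jog_arm([
  {"x":0.005,"y":-0.0001,"z":0.001,"rx":0.4,"ry":0,"rz":2.3},
  {"x":0.005,"y":-0.0001,"z":0.001,"rx":0,"ry":0,"rz":2.3},
  {"x":0.005,"y":-0.0001,"z":0,"rx":0,"ry":0,"rz":2.3},
  {"x":0.005,"y":-0.0001,"z":0,"rx":0,"ry":0,"rz":2.3},
  {"x":0.005,"y":-0.0001,"z":0,"rx":0,"ry":0,"rz":2.3},
  {"x":0.005,"y":-0.0001,"z":0,"rx":0,"ry":0,"rz":2.3},
  {"x":0.005,"y":-0.0001,"z":0,"rx":0,"ry":0,"rz":2.3},
  {"x":0.005,"y":-0.0001,"z":0,"rx":0,"ry":0,"rz":2.3},
  {"x":0.004,"y":-0.0001,"z":0,"rx":0,"ry":0,"rz":2},
  {"x":0.003,"y":0,"z":0,"rx":0,"ry":0,"rz":1.5},
  {"x":0.002,"y":0,"z":0,"rx":0,"ry":0,"rz":1},
  {"x":0,"y":0,"z":0,"rx":0,"ry":0,"rz":0},
])

```text
time: 7.48
tool_pos: [0.5303, -0.006, 0.049]
ee_rot: [3.138, 0.013, 0.331]
wrist_force: [0.2, 0.0, 0.4]
width: 0.0318
```

```bash
python3 st.py 4
```

```text
7.5833 [ 0.53016597 -0.00606629  0.04909519] [179.76202138   0.7374728   18.99762341] [ 0.12053568  0.23587307 -0.44920354] r 0.11659096596810324 ang 111.29062009921809
```

View pics/w_4.png

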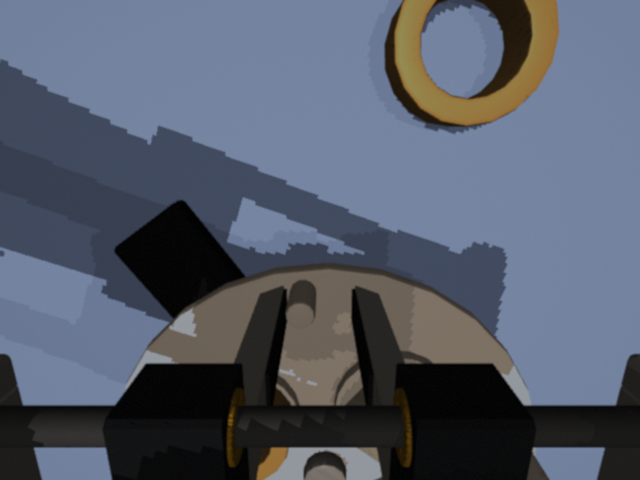

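View pics/t_4.png

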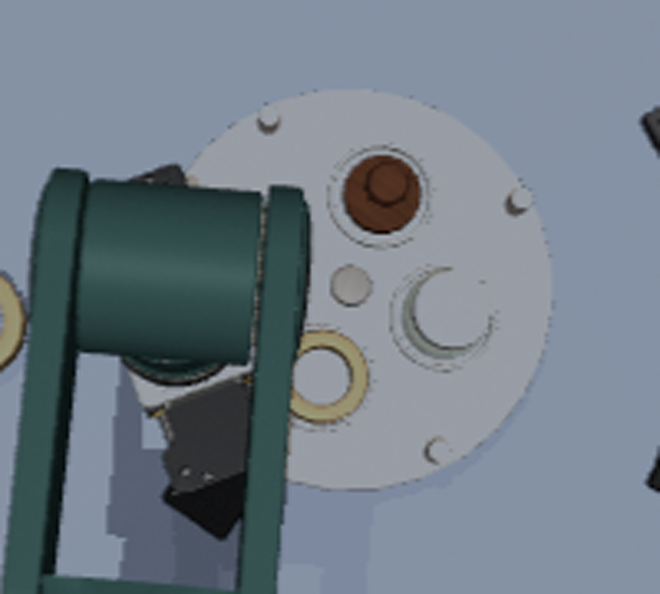

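Run:
```python
from h import *
s=snap('top')
c=lambda u,v:(u/3.3+280-.35,v/3.3+130-.35)
f=lambda u,v,z:px2w(s,*c(u,v),z)[:2]
ax=np.array([.5728,-.1147])
for u,v in((270,119),(520,196),(438,447)):
    p=f(u,v,.064)-ax;print('stud',np.linalg.norm(p),np.degrees(np.arctan2(p[1],p[0])))
p=f(321,377,.058)-ax;print('tape',np.linalg.norm(p),np.degrees(np.arctan2(p[1],p[0])))
img=cv2.imread('pics/top0.png');g=img.max(2);m=np.zeros_like(g);m[255:300,320:370]=(g[255:300,320:370]<75)
vs,us=np.nonzero(m);P=np.array([px2w(s,u,v,.014)[:2] for u,v in zip(us,vs)])
r=cv2.minAreaRect((P*1000).astype(np.float32));b=cv2.boxPoints(r)/1000;print(r,b)
cen=P.mean(0)-ax;print('centroid ang',np.degrees(np.arctan2(cen[1],cen[0])),np.linalg.norm(cen))
h=px2w(s,*c(351,285),.04)[:2];print('hub',h)
```

```text
stud 0.11446843339407414 25.105510261999388
stud 0.11747095389055565 -64.71716612591311
stud 0.1162285662490887 -155.13048058499965
tape 0.06328778319773476 160.0533852787406
((448.2322692871094, -25.083431243896484), (49.212806701660156, 52.14504623413086), 53.867366790771484) [[ 0.41266534 -0.02958306]
 [ 0.45478052 -0.06033073]
 [ 0.4837992  -0.0205838 ]
 [ 0.441684    0.01016386]]
centroid ang 144.30199025498905 0.15378331392333341
hub [ 0.57294847 -0.11542938]
```

jog_arm([
  {"x":0.003,"y":-0.0003,"z":0,"rx":0,"ry":0,"rz":1.2},
  {"x":0.004,"y":-0.0003,"z":0,"rx":0,"ry":0,"rz":1.8},
  {"x":0.005,"y":-0.0003,"z":0,"rx":0,"ry":0,"rz":2.3},
  {"x":0.005,"y":-0.0003,"z":0,"rx":0,"ry":0,"rz":2.3},
  {"x":0.005,"y":-0.0002,"z":0,"rx":0,"ry":0,"rz":2.3},
  {"x":0.004,"y":-0.0002,"z":0,"rx":0,"ry":0,"rz":1.9},
  {"x":0.003,"y":-0.0002,"z":0,"rx":0,"ry":0,"rz":1.4},
  {"x":0.002,"y":0,"z":0,"rx":0,"ry":0,"rz":1},
  {"x":0.001,"y":0,"z":0,"rx":0,"ry":0,"rz":0.5},
  {"x":0,"y":0,"z":0,"rx":0,"ry":0,"rz":0},
  {"x":0,"y":0,"z":0,"rx":0,"ry":0,"rz":0},
])

```text
time: 8.55
tool_pos: [0.561, 0.0012, 0.0491]
ee_rot: [3.131, 0.014, 0.057]
wrist_force: [-0.6, 0.5, -1.1]
width: 0.0319
```

```bash
python3 st.py 5
```

```text
8.65 [0.5609624  0.00118841 0.04910483] [179.41196349   0.7912136    3.23839638] [-0.69904506 -0.13303468 -1.14937161] r 0.11646131925573375 ang 95.685506802829
```

View pics/w_5.png

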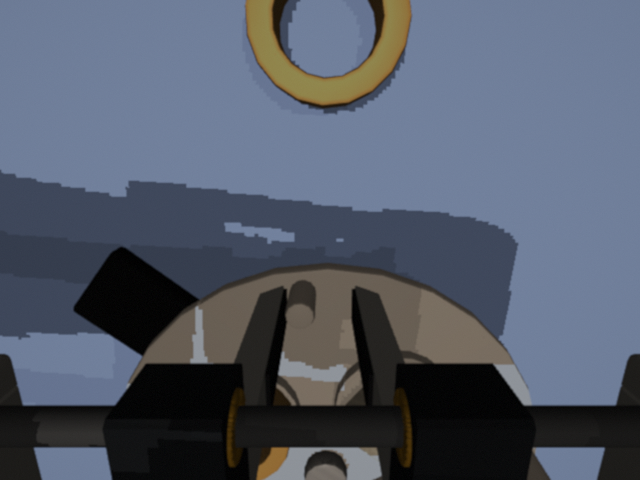

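View pics/t_5.png

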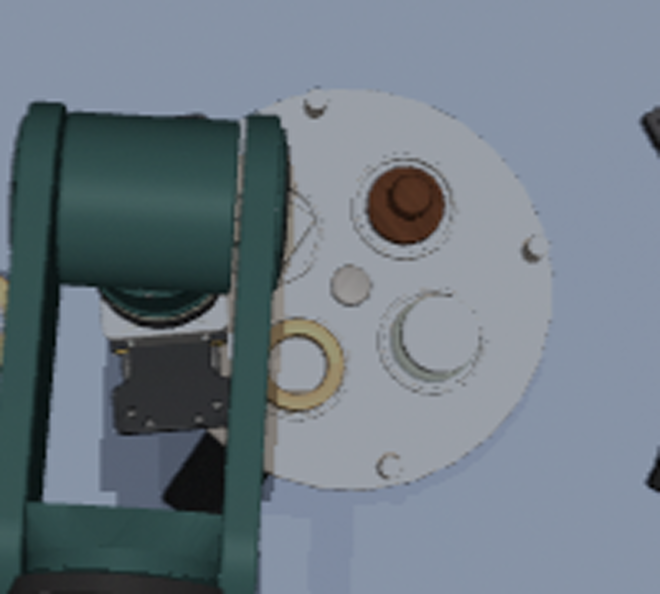

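jog_arm([
  {"x":-0.004,"y":-0.0003,"z":0,"rx":0,"ry":0,"rz":0},
  {"x":-0.004,"y":0,"z":0,"rx":0,"ry":0,"rz":0},
  {"x":0,"y":0,"z":-0.01,"rx":0,"ry":0,"rz":0},
  {"x":0,"y":0,"z":-0.015,"rx":0,"ry":0,"rz":0},
  {"x":0,"y":0,"z":-0.02,"rx":0,"ry":0,"rz":0},
  {"x":0,"y":0,"z":-0.03,"rx":0,"ry":0,"rz":0},
  {"x":0,"y":0,"z":-0.03,"rx":0,"ry":0,"rz":0},
  {"x":0,"y":0,"z":-0.03,"rx":0,"ry":0,"rz":0},
])

```text
time: 9.32
tool_pos: [0.5473, 0.0031, 0.183]
ee_rot: [3.134, 0.031, 0.057]
wrist_force: [1.7, -0.5, -0.5]
width: 0.0319
```

jog_arm([
  {"x":-0.03,"y":-0.02,"z":0,"rx":0,"ry":0,"rz":0},
  {"x":-0.03,"y":-0.02,"z":0,"rx":0,"ry":0,"rz":0},
  {"x":-0.03,"y":-0.02,"z":0,"rx":0,"ry":0,"rz":0},
  {"x":-0.03,"y":-0.02,"z":0,"rx":0,"ry":0,"rz":0},
  {"x":-0.03,"y":-0.02,"z":0,"rx":0,"ry":0,"rz":0},
  {"x":-0.03,"y":-0.02,"z":0,"rx":0,"ry":0,"rz":0},
  {"x":-0.02,"y":-0.02,"z":0,"rx":0,"ry":0,"rz":0},
  {"x":0,"y":-0.02,"z":0,"rx":0,"ry":0,"rz":0},
  {"x":0,"y":0,"z":0,"rx":0,"ry":0,"rz":0},
])

```text
time: 10.07
tool_pos: [0.3361, 0.1552, 0.2037]
ee_rot: [3.136, -0.005, 0.052]
wrist_force: [1.3, 0.4, -1.0]
width: 0.0323
```

```bash
python3 st.py 6; python3 -c "
from h import *
snap('top','top6.png');s=snap('scene','sc6.png')"
```

```text
10.1667 [0.33716918 0.15315131 0.20356938] [179.55726814  -0.26401307   2.85005113] [1.11945587 0.61933513 0.24024251] r 0.35654581712606187 ang 131.30213626690198
```

View pics/t_6.png

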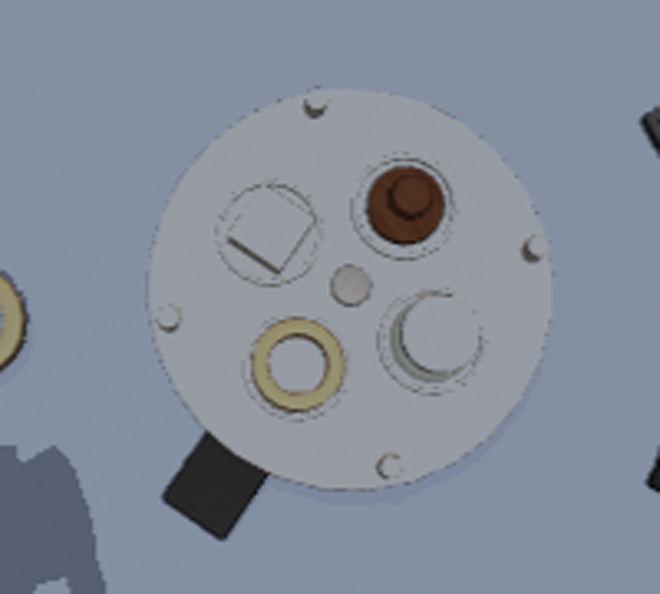

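View pics/top6.png

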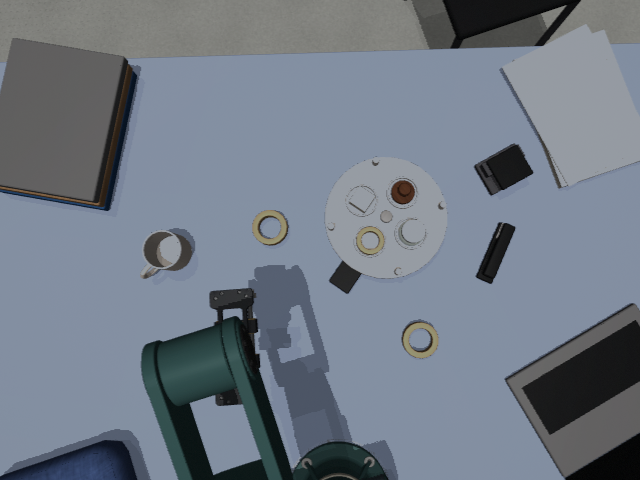

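Run:
```python
from h import *
s=snap('top')
c=lambda u,v:(u/3.3+280-.35,v/3.3+130-.35)
f=lambda u,v,z:px2w(s,*c(u,v),z)[:2]
st=np.array([f(316,100,.064),f(534,246,.064),f(389,464,.064),f(167,318,.064)]);ax=st.mean(0);d=st-ax
print(ax,np.linalg.norm(d,axis=1),np.degrees(np.arctan2(d[:,1],d[:,0])))
# tape ring fit by colour
hsv=cv2.cvtColor(s['img'],cv2.COLOR_RGB2HSV);m=((hsv[...,1]>60)&(hsv[...,0]>12)&(hsv[...,0]<40)).astype(np.uint8);m[:, :340]=0;m[:,400:]=0;m[:215]=0;m[270:]=0
cn=max(cv2.findContours(m,cv2.RETR_EXTERNAL,cv2.CHAIN_APPROX_NONE)[0],key=len);e=cv2.minEnclosingCircle(cn);print(e)
p=px2w(s,*e[0],.058)[:2];print('tape',p,'diam mm',e[1]*2*(1.257-.058)/583)
for A in(ax,np.array([.5728,-.1147]),np.array([.5712,-.1152])):
  for th in(142.5,144.3):
    v=p-A;k=np.radians(th);print(A,th,'along',v@[np.cos(k),np.sin(k)],'lat',v@[-np.sin(k),np.cos(k)],np.degrees(np.arctan2(v[1],v[0])))
a=cv2.imread('pics/top0.png').astype(int);b=cv2.imread('pics/top6.png').astype(int);D=np.abs(a-b).max(2)
for n,(x,y,w,h) in dict(mug=(135,225,62,57),stapler=(474,218,46,70),punch=(470,140,66,58)).items(): print(n,(D[y:y+h,x:x+w]>40).sum())
```

```text
[ 0.57224115 -0.11365608] [0.11692475 0.116191   0.1161831  0.11735566] [   8.96437682  -80.62823018 -170.46501285   99.73264893]
((369.84783935546875, 240.2391357421875), 13.884475708007812)
tape [ 0.52127159 -0.07878787] diam mm 0.05710973027067364
[ 0.57224115 -0.11365608] 142.5 along 0.06166328907857815 lat 0.0033654895601223727 145.62401796384782
[ 0.57224115 -0.11365608] 144.3 along 0.06173857454952038 lat 0.0014269381769724712 145.62401796384782
[ 0.5728 -0.1147] 142.5 along 0.06274215403127346 lat 0.0028775005656481996 145.1258771936469
[ 0.5728 -0.1147] 144.3 along 0.0628015790427498 lat 0.0009053020085023082 145.1258771936469
[ 0.5712 -0.1152] 142.5 along 0.0617771694013119 lat 0.0015068056090886649 143.89722309015724
[ 0.5712 -0.1152] 144.3 along 0.061794016005401034 lat -0.0004344056931133457 143.89722309015724
mug 0
stapler 0
punch 0
```

The tape is 1–3 mm off the tongue's centre line, against a limit of 12 mm. The mug, stapler and punch haven't moved, and the arm is clear, so I'll hand the job in.

```bash
python3 -c "
from h import *
print(ticket.close_job(), robot.get_obs()['time'])"
```

```text
the job is handed in; nothing more can be done
the job is handed in; nothing more can be done
```

The tape now stands at the front, in line with the tongue, and the job is handed in; no verdict was reported. I set the partly open fingers around the front stud and pushed it gently, about 63° clockwise seen from above, at about 0.5 rad/s. I then backed the fingers off the stud, lifted them clear and moved the arm away.

- **Alignment:** the last images put the tape's centre about 62 mm from the axis and 0 to 3.5 mm off the tongue's middle line, where 12 mm is allowed. That range covers the slightly different estimates I had for the axis (within 2 mm) and the tongue's direction (142.5° to 144.3°). The tongue's tip edge alone gave about 141°, which would still leave the tape within 5 mm.
- **Things in the pockets:** in the top image all four stand upright in their pockets.
- **Loose things:** comparing the top images from before and after showed no change at the mug, stapler or punch.
- **At rest:** I did not measure the turntable's speed, but the top images before and after lifting the fingers clear showed the studs in the same places.
- **Forces and time:** wrist force readings at the end of each move stayed under 2 N, and the robot's clock read about 10.3 s at hand-in.

One thing went wrong: the first three move calls were refused as invalid because each row needs all six values. The arm did not move.

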